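# Set out the solvent cup and open the safety-capped solvent bottle

### The job

Lift the hanging steel cup up and off the wire peg on its rack and stand it upright in the white tray, ready for filling, and let go of it. Then open the white solvent bottle: press its red push-and-turn safety cap down and, while keeping it pressed, twist it anticlockwise until it comes free, and lift it off, leaving the bottle standing in its wooden holder. Finish holding the cap level and clear above the open mouth of the bottle - do not put it down - and do not push the paint tubes, the jar or the palette knife about on the way.

Things in the scene. Friction and masses are not known exactly. Their poses are not given: they have to be found in the camera images.
- rack: Low wooden hanging rack screwed to the bench: upright board 140 wide, 150 high, 12 thick on a 15 thick foot that reaches 90 forward (-x). Origin on the bench under the middle of the board; z up; the board's front, where the cup hangs, looks to its -x, which faces away from the robot. A wooden spacer strip on it (z 69 to 81) keeps the cup plumb.
- peg (a point): Middle of the rack's peg, where the cup's hook hangs: a square loop of 7 mm steel wire, its bar 52 long, along the rack's y, 19 in front (-x) of the rack's origin and 134.5 above the bench, carried by two arms from the board. Axes as the rack's.
- cup: Open steel cup, outside diameter 58 (lip 60), 70 high, 100 to 170 g. Origin at the centre of its underside, z up its axis. At +x a 22 wide hanger strip rises 16 above the lip and bends back and down as a hook, to 44 from the axis. It starts hanging upright, underside 55 above the bench, axes as the rack's, origin 56 in front (-x) of the rack's. The +y and -y walls are free to grip across.
- cup_hook (a point): Underside of the cup's hook where it rests on the peg, 83 above the cup's underside and 37 towards its +x from its axis. The hook reaches 15 below this behind the peg's bar, so it is off once raised by 16 or more; then the cup can move away towards the rack's -x.
- tray: Shallow white enamelled tray with a blue edge, fixed on the bench, 160 (x) by 200 (y), inside 152 by 192; floor 3 above the bench, rim 12 above the bench. Origin on the bench under its middle, z up.
- caddy: Wooden holder screwed to the bench, 76 (x) by 111 (y) outside, walls 9 thick and 45 high, floor 10 above the bench, 58 by 93 inside: the bottle stands in it and cannot turn. Origin on the bench under its middle, z up.
- bottle: White oblong plastic solvent bottle, 0.5 to 0.9 kg, 55 (x) by 90 (y), orange-striped label, standing loose in the holder with 1.5 play on each side. Origin at the centre of its underside (10 above the bench), z up; shoulder at 122, cone from radius 27 there to 17.5 at 137, then a neck of diameter 31 with a bead of diameter 38 at 140; mouth at 172.
- mouth (a point): Centre of the bottle's mouth, on the axis of its neck, 172 above the bottle's underside; z up.
- cap: Red ribbed safety cap, diameter 48, 33 high, about 42 g, white turn arrows on top. Origin on its axis at its lower edge, z up. Seated: origin 19 below the mouth, x axis within 0.1 rad of the bottle's; locked, it turns no more than 5 degrees and does not lift. Pressed, it turns anticlockwise from above: free to lift from 40 to a stop at 84 degrees past its seated angle, 60 being the middle.
- liner (a joint): How far the cap is pressed down against the sprung liner inside it, in m: 0 at rest or off, 0.008 at the bottom. The cap's lugs clear for turning at more than 0.0045. The spring takes about 6 N to start, 10 N at 0.0045 and 13 N at 0.008, and pushes the cap back up when let go.
- tube_green: Bystander: half-used paint tube, white with a green band and black cap, lying flat, 103 long, 42 wide, 28 high. Origin under the middle of the tube.
- tube_red: Bystander: half-used paint tube, white with a red band and black cap, lying flat, 103 long, 42 wide, 28 high. Origin under the middle of the tube.
- jar: Bystander: small closed amber jar of painting medium, diameter 56, 55 high. Origin at the centre of its underside, z up.
- knife: Bystander: palette knife with a steel blade and dark wooden handle, 195 long, lying flat along its x axis (blade at +x), up to 19 high. Origin on the bench under its neck, 105 from the blade's tip.
Things that resemble listed ones, but are neither listed nor needed, are in the scene too. Of the things shaped like the cup, the steel one is meant. There is more than one size of the cap; the job needs the smaller.

How it is judged:
By the outcome, as a careful person would: the job done as asked, in the order asked, and still so for the second after the job is handed in, while the arm keeps its last pose, push and grip.
It also fails if it takes over 64 s, if anything falls off the work surface, if the arm or the gripper's body presses on something with over 40 N, if the wrist force passes 120 N, or if a joint passes its speed limit or range.

### The arm

A 7-joint arm with a two-finger parallel gripper is mounted at the origin on the work surface. World frame = base frame: x ahead of the robot, y to its left, z up, the work surface at z = 0. Lengths are in m, angles in rad, forces in N, time in s.
With the tool pointing down it reaches from about 0.425 to 0.875 m from the base axis. Payload 4.7 kg.
Tool frame: the origin (TCP) lies midway between the tips of the shut fingers; the grasp point (between the pads) lies 19 mm behind it; z points along the fingers, y is the direction in which the jaws open and shut (so a half turn about z gives the same grasp; the last joint's range is limited). The gripper opens to 87 mm and grips with 3 to 60 N. Pads are 19 mm wide; open, the fingers measure 117 mm over their backs; the gripper's body (75 mm by 190 mm) begins 51 mm behind the grasp point.
Start: joints at [1.14, 0.321, -0.07, 1.45, 0.023, 1.371, -0.057], TCP at [0.28, -0.587, 0.223] pointing down, gripper open.
Joint ranges: [-2.86, 2.86], [-0.3, 2.09], [-1.38, 1.24], [0.06, 2.45], [-1.56, 4.7], [0.09, 2.05], [-2.69, 2.69]. Speed limits (rad/s): [2.57, 2.57, 3.14, 3.14, 3.14, 3.14, 3.14].

### API

Orientations are given as a rotation vector (axis times angle).
In Python, from bench import get_state, cams, job gives the robot as it stands.
- The arm moves only by the shell command python3 -m inch 'ROWS' [FORCE]. ROWS is text: rows parted by semicolons, each of 7 numbers parted by spaces: the shift along the tool's x, y, z in mm, then the turn, a rotation vector about the tool's x, y, z in rad, then the opening in per cent of the stroke, from 0 (shut) to 100 (fully open). A call has 1 to 20 rows; each row shifts and turns the pose as measured when the row begins, along the tool's axes as they then stand; what a row does not reach is not made up. A row lasts 1/10 s, in which the tool goes at most 50 mm and 8.59 degrees, less where a joint would pass 70% of its speed; a pose out of reach is approached as far as the arm can. A call with a gripper value outside its range is refused whole. The fingers move at their own pace and stop on an object; FORCE is the grip in N (left out, the last holds). Time passes only in rows, so rows that do not move let the fingers close. It gives the time, the measured TCP pose, the force and the opening at its end, in the units of the state.
- get_state(): the state, without advancing time (a new reading comes with each control period).
- cams.get_image(name): name is "scene" or "side" or "wrist"; returns the picture (420x560x3 uint8, red, green, blue); there is no depth.
- cams.camera_info(name): a dict with "intrinsics" (3x3 intrinsics, pixels), "eye" and "orientation" of the camera in the world; the wrist camera has in their place "mount" (4x4, takes a point from camera to tool coordinates, whose origin is the TCP and whose axes are the flange's). Camera axes: x right, y down, z forward; pixel columns grow to the right and rows downward; lengths in m; the calibration is good to about 2 mm. A picture is of the moment at which its call begins: read the wrist's pose just before it. camera_info takes no time and is no camera call.
- job.close_job(): hands the job in, once; it reports no verdict.
The state is a dict: "time": time; "joint_positions": joint angles; "qd": joint speeds; "joint_torque": joint torques, N m; "position": TCP position; "tool_rot": TCP orientation; "ft_force": force on the tool from outside, world axes, zero at the start; "torque": the same for the moment, N m; "grip_width": opening from 0.0 (shut) to 1.0 (fully open).
Only numpy, scipy, OpenCV 4.12 (cv2) and the standard library are available. Lean on these libraries where they do the work, as an engineer would, in place of code of your own. Each camera call takes 0.05 s, during which the arm holds its last target. There are 200 camera calls.

## Working session

There is one attempt and no reset: what is moved stays moved. The work goes in short steps, Python scripts to look and compute and a shell command to move; the robot and the scene stay as the last step left them, time stands still between calls to the robot, and variables do not carry over. Pictures are saved under pics/ and viewed, and the job is handed in when it is done.

```bash
mkdir -p pics; ls; python3 - <<'E'
from bench import get_state,cams,job
import cv2
s=get_state()
for k,v in s.items(): print(k,v)
for n in ["scene","side","wrist"]:
    print(n,cams.camera_info(n))
    cv2.imwrite(f"pics/{n}0.png",cams.get_image(n)[:,:,::-1])
E
```

```text
pics
time 0.0
joint_positions [ 1.14007774  0.32180161 -0.07010165  1.45166489  0.02259882  1.37080163
 -0.05687326]
qd [-0.0006529  -0.0011028  -0.00119186  0.00111002 -0.00124289 -0.0020209
  0.00083264]
joint_torque [-9.09007031e-05 -4.91289282e+01 -4.04202528e-01 -3.12525308e+01
 -6.39335182e-02  4.35924833e-02  1.60478262e-04]
position [ 0.27941858 -0.58626671  0.22148062]
tool_rot [-3.06241187e+00 -6.92683507e-01  7.94039425e-04]
ft_force [ 0.00613668  0.18819299 -0.39418023]
torque [-0.0418038   0.01580149  0.04667102]
grip_width 1.0000325148823561
scene {'intrinsics': array([[509.79082188,   0.        , 281.74154072],
       [  0.        , 509.79082188, 212.02816164],
       [  0.        ,   0.        ,   1.        ]]), 'eye': array([1.07129338, 0.61335483, 1.08780626]), 'orientation': array([-0.94598129, -2.57064376,  0.95546062])}
side {'intrinsics': array([[499.3096536 ,   0.        , 277.75203224],
       [  0.        , 499.3096536 , 201.63638157],
       [  0.        ,   0.        ,   1.        ]]), 'eye': array([0.02164138, 0.77849446, 0.68505953]), 'orientation': array([-0.70909982,  2.38967526, -1.35415346])}
wrist {'intrinsics': array([[338.67147142,   0.        , 282.83529373],
       [  0.        , 338.67147142, 203.51473058],
       [  0.        ,   0.        ,   1.        ]]), 'mount': array([[-1.30154033e-04, -9.51754340e-01, -3.06860978e-01,
         8.54679449e-02],
       [ 9.99999862e-01, -2.80093267e-04,  4.44585584e-04,
        -5.95652508e-04],
       [-5.09085952e-04, -3.06860878e-01,  9.51754245e-01,
        -1.62452503e-01],
       [ 0.00000000e+00,  0.00000000e+00,  0.00000000e+00,
         1.00000000e+00]])}
```

View pics/scene0.png

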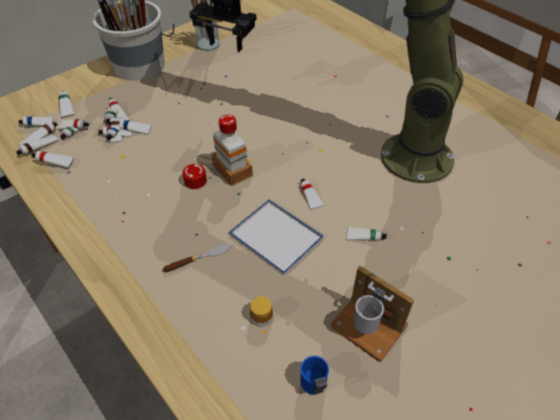

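View pics/side0.png

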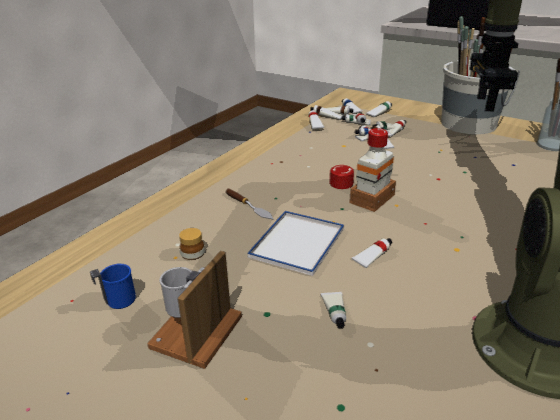

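View pics/wrist0.png

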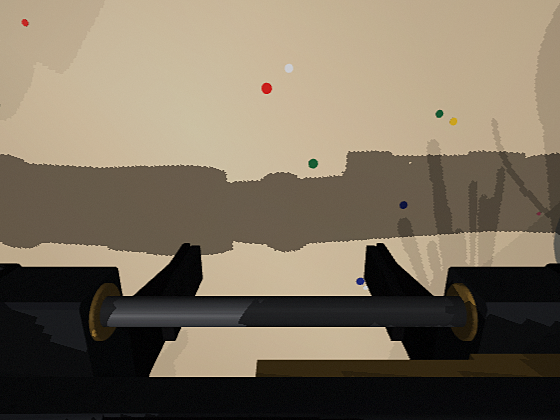

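Scene view: the steel cup on the rack is at (369,315) and a blue cup is at (314,375). The bottle with its red cap is at (228,124), a loose larger red cap at (195,176), and the tray at (276,236). I'll enlarge these to measure them.

```bash
cat > h.py <<'E'
import numpy as np, cv2
from scipy.spatial.transform import Rotation as R
from bench import get_state,cams
def K(n): return cams.camera_info(n)["intrinsics"]
def pose(n,s=None):
    i=cams.camera_info(n)
    if n!="wrist": return R.from_rotvec(i["orientation"]).as_matrix(),np.array(i["eye"])
    T=np.array(i["mount"]); A=R.from_rotvec(s["tool_rot"]).as_matrix()
    return A@T[:3,:3], A@T[:3,3]+np.array(s["position"])
def ray(n,uv,s=None):
    A,e=pose(n,s); k=K(n)
    d=A@np.array([(uv[0]-k[0,2])/k[0,0],(uv[1]-k[1,2])/k[1,1],1]); return e,d/np.linalg.norm(d)
def onz(n,uv,z,s=None):
    e,d=ray(n,uv,s); return e+d*(z-e[2])/d[2]
def proj(n,p,s=None):
    A,e=pose(n,s); p=np.atleast_2d(p); c=(p-e)@A; k=K(n)
    return np.c_[c[:,0]/c[:,2]*k[0,0]+k[0,2], c[:,1]/c[:,2]*k[1,1]+k[1,2]]
def tri(obs):
    M=np.zeros((3,3));b=np.zeros(3)
    for n,uv,s in obs:
        e,d=ray(n,uv,s);P=np.eye(3)-np.outer(d,d);M+=P;b+=P@e
    return np.linalg.solve(M,b)
def crop(src,x,y,w,h,f,out):
    im=cv2.imread(src)[y:y+h,x:x+w]; cv2.imwrite(out,cv2.resize(im,None,fx=f,fy=f,interpolation=cv2.INTER_CUBIC))
def snap(n,name):
    s=get_state(); cv2.imwrite(f"pics/{name}.png",cams.get_image(n)[:,:,::-1]); return s
E
python3 - <<'E'
from h import *
crop("pics/scene0.png",315,255,110,110,5.4,"pics/c1.png")
crop("pics/scene0.png",160,100,180,180,3.3,"pics/c2.png")
crop("pics/side0.png",130,240,130,130,4.6,"pics/c3.png")
crop("pics/side0.png",230,110,180,170,3.5,"pics/c4.png")
E
```

```text
(no output)
```

View pics/c1.png

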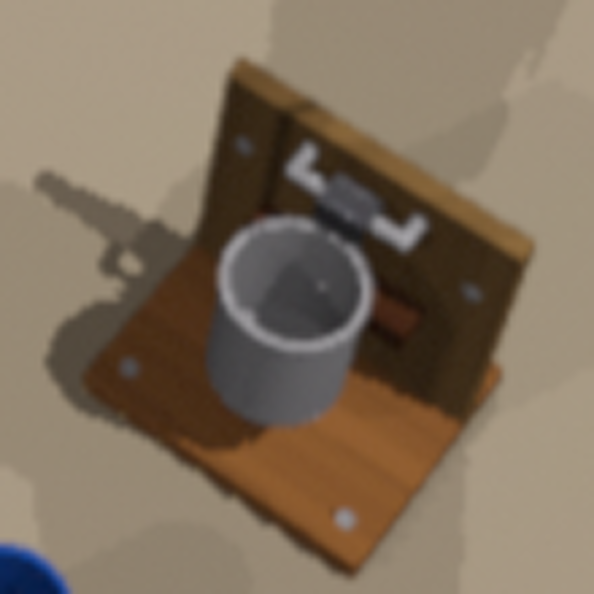

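View pics/c2.png

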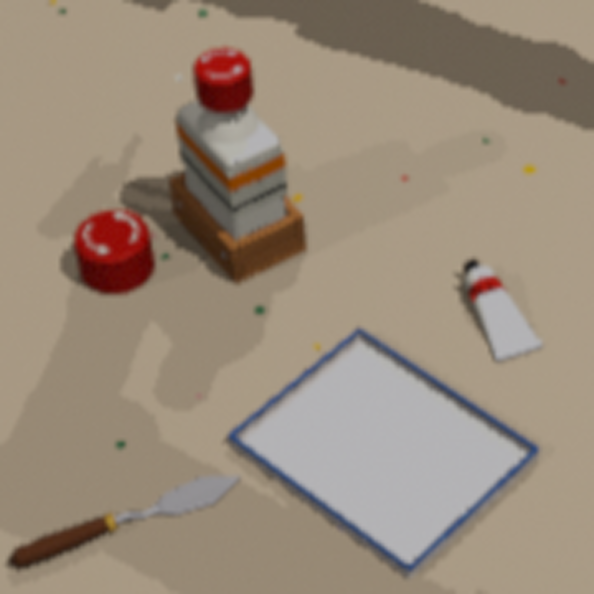

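View pics/c3.png

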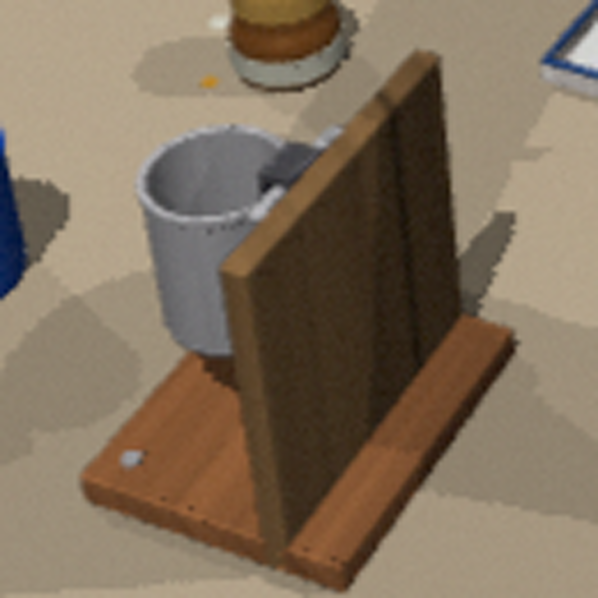

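View pics/c4.png

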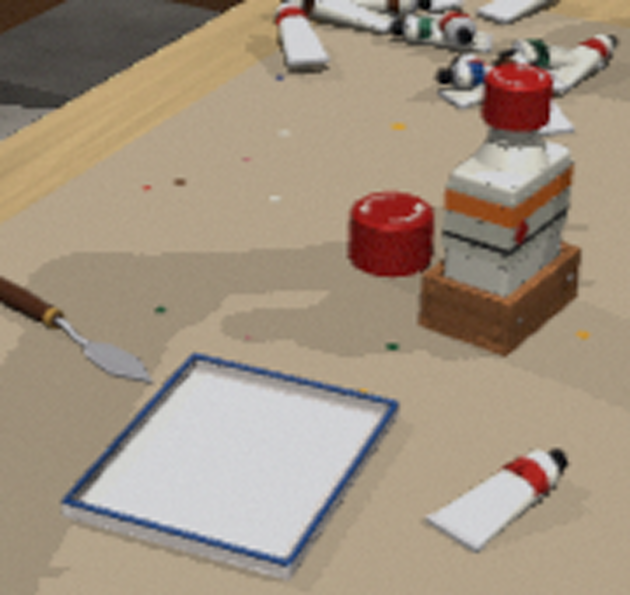

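The crops confirm the targets. The grey steel cup hangs by its hook on the wire peg, and the blue mug is a decoy. The cap on the bottle is the smaller one (about 57 px wide in the crop, against 78 px for the loose one beside it). Next I fit the poses.

```bash
cat > fit.py <<'E'
from h import *
from scipy.optimize import least_squares
def cp(c,o,f): return (c[0]+.5)/f-.5+o[0],(c[1]+.5)/f-.5+o[1]
C1=((315,255),5.4);C2=((160,100),3.3);C3=((130,240),4.6);C4=((230,110),3.5)
def fit(name,obs,x0):
    def res(p):
        c,s=np.cos(p[2]),np.sin(p[2]);o=[]
        for n,m,uv in obs:
            q=[p[0]+c*m[0]-s*m[1],p[1]+s*m[0]+c*m[1],m[2]]
            o+=list(proj(n,q)[0]-uv)
        return np.array(o)
    r=least_squares(res,x0,loss="soft_l1"); print(name,r.x.round(4),"res px",r.fun.round(1) if 0 else res(r.x).reshape(-1,2).round(1).tolist()); return r.x
E
python3 - <<'E'
from fit import *
z0=onz("scene",(369,315),.125)[:2]; print(z0)
# rack: front -x. scene camera left edge vs y sign determined by fit guess
sc=lambda c:cp(c,*C1); sd=lambda c:cp(c,*C3)
for k in (0,):
  tl=onz("scene",sc((238,66)),.15); tr=onz("scene",sc((530,249)),.15); print(tl,tr,np.linalg.norm(tl-tr))
  a=tr-tl; print("dir",np.arctan2(a[1],a[0]))
print("cup rim sc",onz("scene",sc((296,283)),.125))
print("hook top sc",onz("scene",sc((350,200)),.141))
print("cup tri", tri([("scene",sc((296,283)),None),("side",sd((210,172)),None)]))
# tray corners outer rim z .012 in scene
t2=[cp(c,*C2) for c in [(360,328),(538,450),(408,574),(228,437)]]
P=[onz("scene",u,.012) for u in t2];print(np.round(P,4), [np.linalg.norm(P[i]-P[i-1]).round(3) for i in range(4)])
t4=[cp(c,*C4) for c in [(195,354),(399,404),(290,566),(64,503)]]
Q=[onz("side",u,.012) for u in t4];print(np.round(Q,4), [np.linalg.norm(Q[i]-Q[i-1]).round(3) for i in range(4)])
print("tray c",np.mean(P,0),np.mean(Q,0))
# cap top center, top z = 10+172-19+33=196mm
print("cap sc",onz("scene",cp((223,66),*C2),.196),"sd",onz("side",cp((517,80),*C4),.196),tri([("scene",cp((223,66),*C2),None),("side",cp((517,80),*C4),None)]))
# caddy top corners z .045
for c in [(172,178),(235,243),(304,213)]: print("cad sc",onz("scene",cp(c,*C2),.045))
for c in [(422,280),(505,310),(580,247)]: print("cad sd",onz("side",cp(c,*C4),.045))
for c in [(500,355),(541,343),(471,265)]: print("tube red",onz("scene",cp(c,*C2),.01))
for u in [(348,234),(348,240),(386,237)]: print("tube grn",onz("scene",u,.01))
print("jar",onz("scene",(261,306),.055)); print("bigcap",onz("scene",(195,172),.03)); print("blue",onz("scene",(315,368),.07))
for u in [(165,268),(229,247)]: print("knife",onz("scene",u,.005))
E
```

```text
[0.57983635 0.32083554]
[0.52178817 0.23054423 0.15      ] [0.49738622 0.36491075 0.15      ] 0.1365643370066547
dir 1.7504458066714215
cup rim sc [0.5650014  0.30808409 0.125     ]
hook top sc [0.52924692 0.3011376  0.141     ]
cup tri [0.56544427 0.30877444 0.12522022]
[[ 0.4673 -0.1546  0.012 ]
 [ 0.4422  0.0422  0.012 ]
 [ 0.6007  0.0653  0.012 ]
 [ 0.6257 -0.1317  0.012 ]] [np.float64(0.16), np.float64(0.198), np.float64(0.16), np.float64(0.199)]
[[ 0.6225 -0.1338  0.012 ]
 [ 0.4653 -0.1532  0.012 ]
 [ 0.4389  0.0428  0.012 ]
 [ 0.5946  0.0647  0.012 ]] [np.float64(0.2), np.float64(0.158), np.float64(0.198), np.float64(0.157)]
tray c [ 0.53396343 -0.04471025  0.012     ] [ 0.53031868 -0.04486222  0.012     ]
cap sc [ 0.47066638 -0.32363104  0.196     ] sd [ 0.46569839 -0.31706443  0.196     ] [ 0.46901725 -0.32626516  0.19260324]
cad sc [ 0.49892722 -0.38388306  0.045     ]
cad sc [ 0.50528352 -0.279716    0.045     ]
cad sc [ 0.43591812 -0.27020905  0.045     ]
cad sd [ 0.50638066 -0.26679941  0.045     ]
cad sd [ 0.43560986 -0.25828245  0.045     ]
cad sd [ 0.42686457 -0.37692315  0.045     ]
tube red [ 0.39500247 -0.05464538  0.01      ]
tube red [ 0.35894503 -0.04193764  0.01      ]
tube red [ 0.34223498 -0.15045056  0.01      ]
tube grn [0.38444958 0.08032997 0.01      ]
tube grn [0.39895674 0.0947137  0.01      ]
tube grn [0.31427361 0.15353211 0.01      ]
jar [0.71675976 0.1218792  0.055     ]
bigcap [ 0.57418386 -0.36522026  0.03      ]
blue [0.72864599 0.3167845  0.07      ]
knife [ 0.81724566 -0.14778602  0.005     ]
knife [ 0.65236837 -0.09547687  0.005     ]
```

```bash
cat >> h.py <<'E'
def delta(p,yaw=None,tilt=True):
    """tool-frame mm shift to world TCP p; turn to tool-down with tool x at world angle yaw"""
    s=get_state(); A=R.from_rotvec(s["tool_rot"]).as_matrix(); d=A.T@(np.array(p)-s["position"])*1000
    print("t",round(s["time"],2),"pos",s["position"].round(4),"toolx yaw",round(np.arctan2(A[1,0],A[0,0]),3),"F",s["ft_force"].round(1),"g",round(s["grip_width"],3))
    print("shift mm",d.round(1))
    if yaw is not None:
        c,n=np.cos(yaw),np.sin(yaw); B=np.array([[c,n,0],[n,-c,0],[0,0,-1]])
        print("turn",R.from_matrix(A.T@B).as_rotvec().round(4))
E
python3 -c "
from h import *
delta([.5,-.2,.3],.18);delta([.565,.309,.3],.18)"; python3 -m inch '0 0 -40 0 0 0 100; 0 0 -40 0 0 0 100'; python3 -c "
from h import *
delta([.5,-.2,.3],.18)"
```

```text
t 0.15 pos [ 0.2794 -0.5864  0.2217] toolx yaw 0.445 F [0.  0.3 0.1] g 0.995
shift mm [ 365.3 -254.   -77.9]
turn [-0.0015  0.0003  0.2648]
t 0.15 pos [ 0.2794 -0.5864  0.2217] toolx yaw 0.445 F [0.  0.3 0.1] g 0.995
shift mm [ 643.  -685.5  -77.3]
turn [-0.0015  0.0003  0.2648]
time: 0.35
position: [0.2777, -0.5832, 0.2951]
tool_rot: [-3.048, -0.689, 0.007]
ft_force: [0.1, -0.8, 0.4]
grip_width: 1.002
t 0.35 pos [ 0.2777 -0.5832  0.2951] toolx yaw 0.445 F [ 0.1 -0.8  0.4] g 1.002
shift mm [ 365.6 -250.3   -0.9]
turn [-0.0169  0.0029  0.2649]
```

```bash
python3 -m inch '36 -25 0 0 0 0 100; 36 -25 0 0 0 0 100; 36 -25 0 0 0 0 100; 36 -25 0 0 0 0 100; 36 -25 0 0 0 0 100; 36 -25 0 0 0 0 100; 36 -25 0 0 0 0 100; 36 -25 0 0 0 0 100; 36 -25 0 0 0 0 100; 36 -25 0 0 0 0 100'; python3 -c "
from h import *
delta([.565,.309,.3],.18)"
```

```text
time: 1.35
position: [0.4995, -0.1994, 0.2998]
tool_rot: [-3.065, -0.665, 0.01]
ft_force: [0.1, 0.4, 0.1]
grip_width: 1.001
t 1.35 pos [ 0.4995 -0.1994  0.2998] toolx yaw 0.428 F [0.1 0.4 0.1] g 1.001
shift mm [ 270.4 -435.5    1.2]
turn [-0.0057  0.0058  0.2476]
```

```bash
python3 -m inch '27 -43.5 0 0 0 0 100; 27 -43.5 0 0 0 0 100; 27 -43.5 0 0 0 0 100; 27 -43.5 0 0 0 0 100; 27 -43.5 0 0 0 0 100; 27 -43.5 0 0 0 0 100; 27 -43.5 0 0 0 0 100; 27 -43.5 0 0 0 0 100; 27 -43.5 0 0 0 0 100; 27 -43.5 0 0 0 0 100; 0 0 0 0 0 0.12 100; 0 0 0 0 0 0.12 100; 0 0 0 0 0 0 100'; python3 -c "
from h import *
delta([.565,.309,.3],.18)
s=snap('wrist','w1')
np.save('w1.npy',np.r_[s['position'],s['tool_rot']])"
```

```text
time: 2.65
position: [0.5581, 0.3081, 0.2959]
tool_rot: [-3.119, -0.298, 0.021]
ft_force: [-0.8, 0.2, 0.3]
grip_width: 1.002
t 2.65 pos [0.5581 0.3081 0.2959] toolx yaw 0.191 F [-0.8  0.2  0.3] g 1.002
shift mm [ 6.9  0.4 -4.2]
turn [-0.0095  0.0124  0.0107]
```

View pics/w1.png

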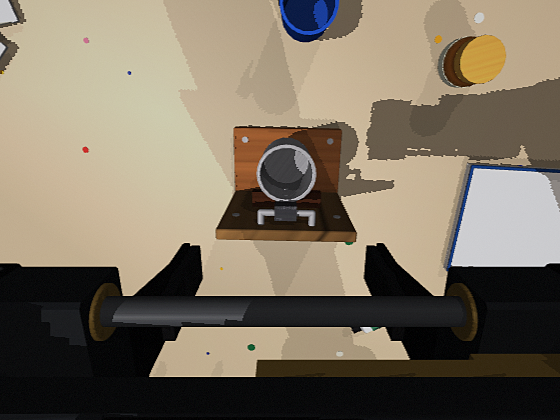

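```bash
python3 -c "
from h import *
crop('pics/w1.png',205,115,165,135,4.8,'pics/w1c.png')"
```

```text
(no output)
```

View pics/w1c.png

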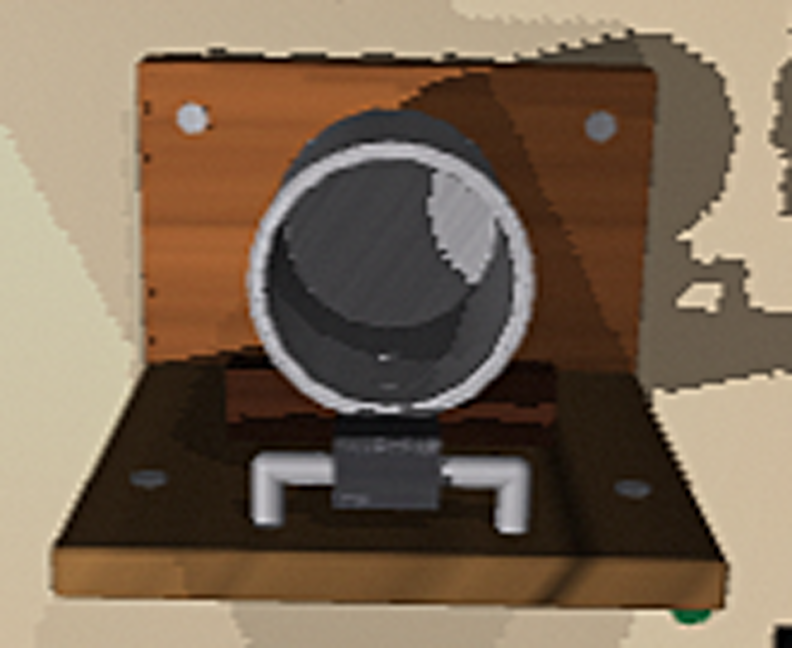

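```bash
python3 - <<'E'
from fit import *
v=np.load('w1.npy');s=dict(position=v[:3],tool_rot=v[3:])
w=lambda c:cp(c,(205,115),4.8)
print("lip c",onz("wrist",w((391,280)),.125,s), "diam",np.linalg.norm(onz("wrist",w((248,280)),.125,s)-onz("wrist",w((534,280)),.125,s)))
a,b=onz("wrist",w((55,548)),.15,s),onz("wrist",w((725,560)),.15,s); d=b-a
print(a,b,np.linalg.norm(d),"board dir",np.arctan2(d[1],d[0]), (a+b)/2)
a,b=onz("wrist",w((142,62)),.015,s),onz("wrist",w((655,70)),.015,s); d=b-a
print(a,b,np.linalg.norm(d),"foot front dir",np.arctan2(d[1],d[0]), (a+b)/2)
print("lip from scene reproj",proj("scene",onz("wrist",w((391,280)),.125,s)),cp((296,283),*C1))
E
```

```text
lip c [0.56624016 0.30859758 0.125     ] diam 0.0598415647342076
[0.50373475 0.36650372 0.15      ] [0.52760961 0.23139387 0.15      ] 0.1372030541654252 board dir -1.3958948252222758 [0.51567218 0.29894879 0.15      ]
[0.58629605 0.38032146 0.015     ] [0.61030267 0.24543216 0.015     ] 0.13700890428182166 foot front dir -1.3946676814280479 [0.59829936 0.31287681 0.015     ]
lip from scene reproj [[369.18536453 307.4889249 ]] (369.4074074074074, 307.0)
```

```bash
python3 -m inch '8 0.5 0 -0.01 0.012 0.014 100; 0 0 20 0 0 0 100; 0 0 0 0 0 0 100'; python3 -c "
from h import *
delta([.566,.3087,.14],.176)"
```

```text
time: 3.0
position: [0.5685, 0.3063, 0.2757]
tool_rot: [3.125, 0.281, 0.005]
ft_force: [0.5, -0.4, -1.3]
grip_width: 0.999
t 3.0 pos [0.5685 0.3063 0.2757] toolx yaw 0.179 F [ 0.5 -0.4 -1.3] g 0.999
shift mm [ -2.4  -3.3 135.6]
turn [ 0.0037 -0.0028  0.0034]
```

```bash
python3 -m inch '-1 -1.5 36 0 0 0 100; -1 -1 34 0 0 0 100; 0 0 34 0 0 0 100; 0 0 30 0 0 0 100; 0 0 0 0 0 0 100'; python3 -c "
from h import *
delta([.566,.3087,.086],.176)"
```

```text
time: 3.5
position: [0.5725, 0.3058, 0.1434]
tool_rot: [3.126, 0.279, 0.022]
ft_force: [-0.1, -0.6, -0.7]
grip_width: 1.0
t 3.5 pos [0.5725 0.3058 0.1434] toolx yaw 0.178 F [-0.1 -0.6 -0.7] g 1.0
shift mm [-6.7 -4.3 57.3]
turn [ 0.0045 -0.0135  0.002 ]
```

```bash
python3 -m inch '-6 -4 0 0 -0.013 0 100; 0 0 0 0 0 0 100'; python3 -c "
from h import *
delta([.566,.3087,.086],.176)"
```

```text
time: 3.7
position: [0.5671, 0.309, 0.1464]
tool_rot: [3.126, 0.278, 0.004]
ft_force: [-0.6, 0.1, 0.1]
grip_width: 1.0
t 3.7 pos [0.5671 0.309  0.1464] toolx yaw 0.177 F [-0.6  0.1  0.1] g 1.0
shift mm [-1.3 -0.2 60.4]
turn [ 0.0037 -0.0025  0.0013]
```

```bash
python3 -m inch '-1.5 0 20 0 0 0 100; 0 0 20 0 0 0 100; 0 0 20 0 0 0 100; 0 0 0 0 0 0 100'; python3 -c "
from h import *
delta([.566,.3087,.086],.176)
s=snap('wrist','w2')
np.save('w2.npy',np.r_[s['position'],s['tool_rot']])"
```

```text
time: 4.1
position: [0.5718, 0.3123, 0.0957]
tool_rot: [-3.127, -0.278, -0.029]
ft_force: [-0.2, -0.9, -1.0]
grip_width: 0.999
t 4.1 pos [0.5718 0.3123 0.0957] toolx yaw 0.178 F [-0.2 -0.9 -1. ] g 0.999
shift mm [-6.5  2.5  9.5]
turn [-0.0001 -0.0184  0.0015]
```

View pics/w2.png

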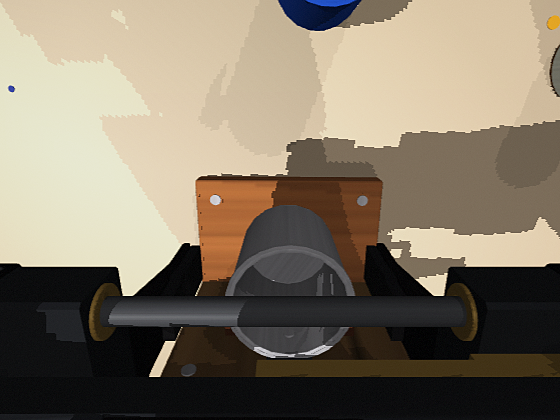

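The wrist view shows the cup between the two fingers, lip from x=227 to x=353 px. I'll correct the small drift, then grip.

```bash
python3 -m inch '-6.5 2.5 7 0 -0.018 0 100; 0 0 0 0 0 0 100'; python3 -c "
from h import *
delta([.566,.3087,.086],.176)"
```

```text
time: 4.35
position: [0.5685, 0.3107, 0.0941]
tool_rot: [-3.126, -0.278, -0.011]
ft_force: [-0.4, -1.1, 0.5]
grip_width: 1.001
t 4.35 pos [0.5685 0.3107 0.0941] toolx yaw 0.178 F [-0.4 -1.1  0.5] g 1.001
shift mm [-2.9  1.6  8.1]
turn [-0.0027 -0.0073  0.0016]
```

```bash
python3 -m inch '-3 2 8 0 -0.007 0 100; -1 0 0 0 0 0 100'; python3 -c "
from h import *
delta([.566,.3087,.086],.176)"
```

```text
time: 4.55
position: [0.5658, 0.3083, 0.0874]
tool_rot: [-3.126, -0.278, -0.004]
ft_force: [-0.6, -0.2, -0.2]
grip_width: 0.999
t 4.55 pos [0.5658 0.3083 0.0874] toolx yaw 0.177 F [-0.6 -0.2 -0.2] g 0.999
shift mm [ 0.2 -0.4  1.4]
turn [-0.0033 -0.0025  0.0013]
```

Position is good, so I grip.

```bash
python3 -m inch '0 0 0 0 0 0 60; 0 0 0 0 0 0 60; 0 0 0 0 0 0 60;0 0 0 0 0 0 60;0 0 0 0 0 0 60; 0 0 0 0 0 0 60' 20; python3 -c "
from h import *
delta([.566,.3087,.086],.176)"
```

```text
time: 5.15
position: [0.566, 0.3085, 0.0881]
tool_rot: [-3.125, -0.278, -0.005]
ft_force: [-0.3, -0.8, 0.1]
grip_width: 0.674
t 5.15 pos [0.566  0.3085 0.0881] toolx yaw 0.177 F [-0.3 -0.8  0.1] g 0.674
shift mm [ 0.  -0.2  2.1]
turn [-0.0035 -0.0034  0.0014]
```

```bash
python3 -m inch '0 0 0 0 0 0 50; 0 0 0 0 0 0 50; 0 0 0 0 0 0 50' 25; python3 -m inch '0 0 -8 0 0 0 50; 0 0 -8 0 0 0 50; 0 0 -8 0 0 0 50; 0 0 -6 0 0 0 50; 0 0 0 0 0 0 50'; python3 -c "
from h import *
delta([.566,.3087,.114],.176)
s=snap('side','s2')
snap('scene','sc2')
crop('pics/s2.png',110,190,180,180,3.3,'pics/s2c.png')"
```

```text
time: 5.45
position: [0.5661, 0.3085, 0.0881]
tool_rot: [-3.125, -0.278, -0.005]
ft_force: [0.4, -0.2, 0.2]
grip_width: 0.668
time: 5.95
position: [0.5662, 0.3085, 0.1211]
tool_rot: [-3.125, -0.278, -0.006]
ft_force: [0.8, 0.2, -1.1]
grip_width: 0.669
t 5.95 pos [0.5662 0.3085 0.1211] toolx yaw 0.177 F [ 0.8  0.2 -1.1] g 0.669
shift mm [-0.2 -0.2  7.1]
turn [-0.0038 -0.0041  0.0013]
```

View pics/s2c.png

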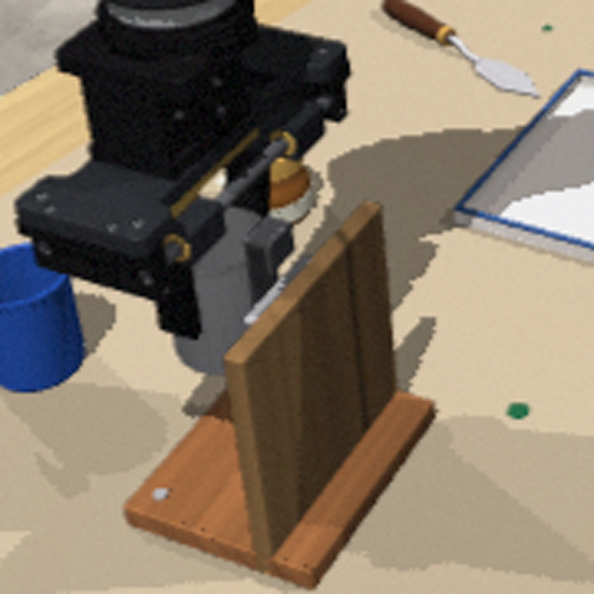

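Side view: the cup is up about 33 mm, held by its ±y walls, with its hook above the peg. I back it away from the board, raise it, and carry it to the tray.

```bash
python3 -m inch '12 0 -4 0 0 0 50; 12 0 -4 0 0 0 50; 0 0 -30 0 0 0 50; 0 0 -30 0 0 0 50; 0 0 -30 0 0 0 50; 0 0 0 0 0 0 50'; python3 -c "
from h import *
delta([.532,-.0447,.23],.177)"
```

```text
time: 6.65
position: [0.5877, 0.3107, 0.2165]
tool_rot: [-3.129, -0.279, 0.01]
ft_force: [1.4, 0.0, -0.5]
grip_width: 0.667
t 6.65 pos [0.5877 0.3107 0.2165] toolx yaw 0.178 F [ 1.4  0.  -0.5] g 0.667
shift mm [-117.9  339.9  -13.1]
turn [-0.0011  0.0063  0.0011]
```

```bash
python3 -m inch '-11 34 0 0 0 0 50; -11 34 0 0 0 0 50; -11 34 0 0 0 0 50; -11 34 0 0 0 0 50; -12 34 0 0 0 0 50; -12 34 0 0 0 0 50; -12 34 0 0 0 0 50; -12 34 0 0 0 0 50; -12 34 0 0 0 0 50; -12 34 0 0 0 0 50; 0 0 0 0 0 0 50'; python3 -c "
from h import *
delta([.532,-.0447,.13],.177)"
```

```text
time: 7.75
position: [0.5246, -0.0581, 0.2028]
tool_rot: [-3.126, -0.284, 0.037]
ft_force: [0.2, -0.7, -2.3]
grip_width: 0.666
t 7.75 pos [ 0.5246 -0.0581  0.2028] toolx yaw 0.181 F [ 0.2 -0.7 -2.3] g 0.666
shift mm [ 11.4 -11.5  72.7]
turn [-0.0048  0.0234  0.0041]
```

```bash
python3 -m inch '8 -11 20 -0.004 0.023 0 50; 0 0 24 0 0 0 50; 0 0 24 0 0 0 50; 0 0 0 0 0 0 50'; python3 -c "
from h import *
delta([.532,-.0447,.065],.177)
snap('scene','sc3');crop('pics/sc3.png',190,130,180,150,3.6,'pics/sc3c.png')"
```

```text
time: 8.15
position: [0.5281, -0.0461, 0.1297]
tool_rot: [-3.127, -0.277, 0.004]
ft_force: [0.2, 0.2, -1.6]
grip_width: 0.67
t 8.15 pos [ 0.5281 -0.0461  0.1297] toolx yaw 0.177 F [ 0.2  0.2 -1.6] g 0.67
shift mm [ 4.3 -0.5 64.7]
turn [-0.0022  0.0024 -0.0001]
```

View pics/sc3c.png

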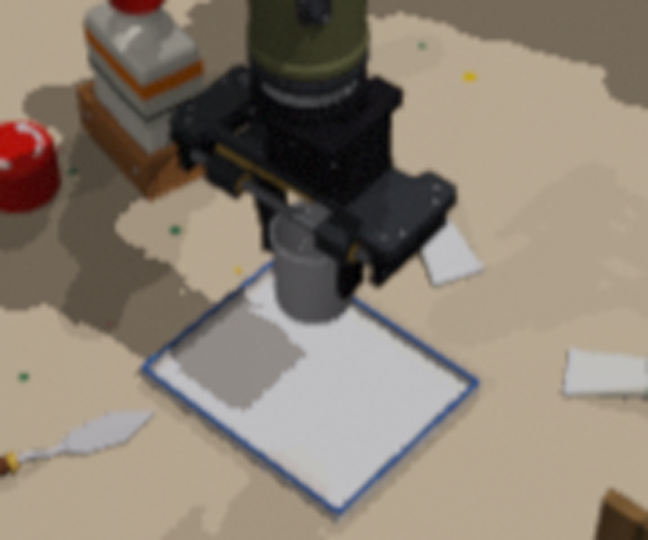

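The cup is upright and over the tray, its foot at crop pixel (313,300). I lower it in small steps.

```bash
python3 -m inch '3 0 20 0 0 0 50; 1 0 20 0 0 0 50; 0 0 15 0 0 0 50; 0 0 10 0 0 0 50; 0 0 10 0 0 0 50; 0 0 5 0 0 0 50; 0 0 0 0 0 0 50'; python3 -c "
from h import *
delta([.532,-.0447,.036],.177)"
```

```text
time: 8.9
position: [0.5385, -0.0442, 0.054]
tool_rot: [3.129, 0.28, 0.015]
ft_force: [-0.2, -0.3, -0.1]
grip_width: 0.67
t 8.9 pos [ 0.5385 -0.0442  0.054 ] toolx yaw 0.178 F [-0.2 -0.3 -0.1] g 0.67
shift mm [-6.6 -0.7 18. ]
turn [ 0.0014 -0.0092  0.0013]
```

```bash
python3 -m inch '0 0 8 0 -0.01 0 50; 0 0 5 0 0 0 50; 0 0 3 0 0 0 50; 0 0 0 0 0 0 50'; python3 -c "
from h import *
delta([.5385,-.0447,.036],.177)"
```

```text
time: 9.3
position: [0.5397, -0.0445, 0.0379]
tool_rot: [3.127, 0.279, 0.001]
ft_force: [0.1, 0.3, -1.1]
grip_width: 0.668
t 9.3 pos [ 0.5397 -0.0445  0.0379] toolx yaw 0.178 F [ 0.1  0.3 -1.1] g 0.668
shift mm [-1.2  0.   1.9]
turn [ 0.0022 -0.0003  0.0009]
```

```bash
for i in 1; do python3 -m inch '0 0 2 0 0 0 50; 0 0 1 0 0 0 50; 0 0 1 0 0 0 50;0 0 0 0 0 0 50' | grep -E "pos|force"; done; python3 -c "
from h import *
s=snap('scene','sc4');crop('pics/sc4.png',190,130,180,150,3.6,'pics/sc4c.png')
s=snap('side','s4');crop('pics/s4.png',230,150,150,130,4.4,'pics/s4c.png')"
```

```text
position: [0.5404, -0.0445, 0.037]
ft_force: [-0.0, 0.2, -0.9]
```

View pics/s4c.png

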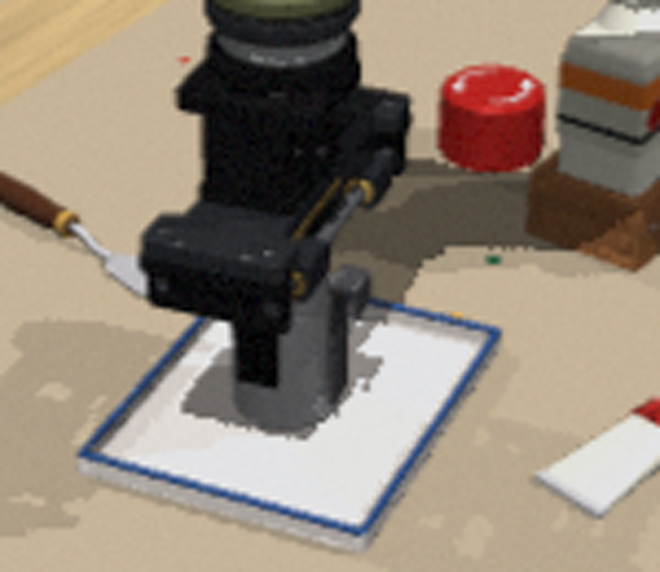

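```bash
python3 -m inch '0 0 3 0 0 0 50; 0 0 3 0 0 0 50; 0 0 0 0 0 0 50'
```

```text
time: 10.1
position: [0.541, -0.0449, 0.0371]
tool_rot: [3.123, 0.276, 0.0]
ft_force: [-0.1, 0.2, -0.1]
grip_width: 0.669
```

z has stopped at 0.037 despite further commands, so the cup is standing on the tray floor. I release it.

```bash
python3 -m inch '0 0 0 0 0 0 75; 0 0 0 0 0 0 90; 0 0 0 0 0 0 100; 0 0 0 0 0 0 100; 0 0 0 0 0 0 100'; python3 -c "
from h import *
delta([.536,-.0447,.036],.177)"
```

```text
time: 10.6
position: [0.5412, -0.0451, 0.0363]
tool_rot: [3.123, 0.276, 0.001]
ft_force: [-0.5, -0.2, 0.3]
grip_width: 0.973
t 10.6 pos [ 0.5412 -0.0451  0.0363] toolx yaw 0.176 F [-0.5 -0.2  0.3] g 0.973
shift mm [-5.  -1.3  0.3]
turn [ 0.0063  0.0001 -0.0006]
```

Going straight up, slowly at first.

```bash
python3 -m inch '0 0 -15 0 0 0 100; 0 0 -20 0 0 0 100; 0 0 -20 0 0 0 100; 0 0 -25 0 0 0 100; 0 0 -30 0 0 0 100; 0 0 -30 0 0 0 100;  0 0 -40 0 0 0 100;  0 0 -40 0 0 0 100; 0 0 -40 0 0 0 100; 0 0 0 0 0 0 100'; python3 -c "
from h import *
delta([.47,-.322,.3],.0)
snap('scene','sc5')
snap('wrist','w5')"
```

```text
time: 11.6
position: [0.5396, -0.0415, 0.315]
tool_rot: [3.123, 0.281, 0.006]
ft_force: [0.7, 0.0, -0.4]
grip_width: 1.0
t 11.6 pos [ 0.5396 -0.0415  0.315 ] toolx yaw 0.18 F [ 0.7  0.  -0.4] g 1.0
shift mm [-118.7  263.4   16.3]
turn [ 0.0062 -0.0039  0.1798]
```

View pics/sc5.png

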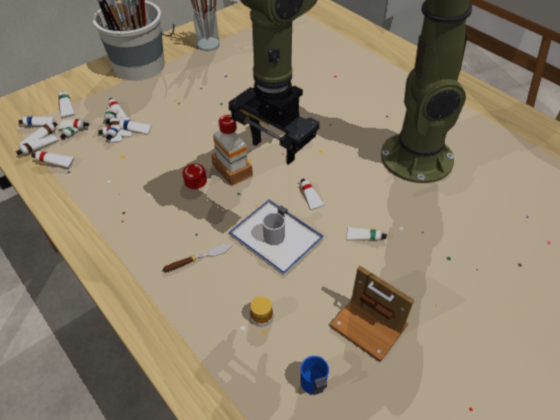

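Scene view: the steel cup stands upright in the tray at (274,229), and the bystanders are where they were. Now the bottle.

```bash
python3 -m inch '-12 26 2 0 0 0 100; -12 26 2 0 0 0 100; -12 26 2 0 0 0 100; -12 26 2 0 0 0 100; -12 26 2 0 0 0 100; -12 26 2 0 0 0 100; -12 26 2 0 0 0 100; -12 26 0 0 0 0 100; -12 26 0 0 0 0 100; -11 26 0 0 0 0 100; 0 0 0 0 0 0.09 100; 0 0 0 0 0 0.09 100; 0 0 0 0 0 0 100'; python3 -c "
from h import *
delta([.47,-.322,.3],.0)
s=snap('wrist','w6')
print(s['joint_positions'].round(2))
np.save('w6.npy',np.r_[s['position'],s['tool_rot']])
crop('pics/w6.png',180,130,200,150,4,'pics/w6c.png')"
```

```text
time: 13.0
position: [0.4524, -0.3245, 0.2751]
tool_rot: [-3.127, 0.003, 0.057]
ft_force: [0.5, 0.6, 0.1]
grip_width: 1.0
t 13.0 pos [ 0.4524 -0.3245  0.2751] toolx yaw -0.002 F [0.5 0.6 0.1] g 1.0
shift mm [ 16.7  -2.9 -25.4]
turn [-0.0141  0.0361 -0.0019]
[ 0.84  0.15 -0.3   1.56  0.05  1.48 -1.04]
```

View pics/w6.png

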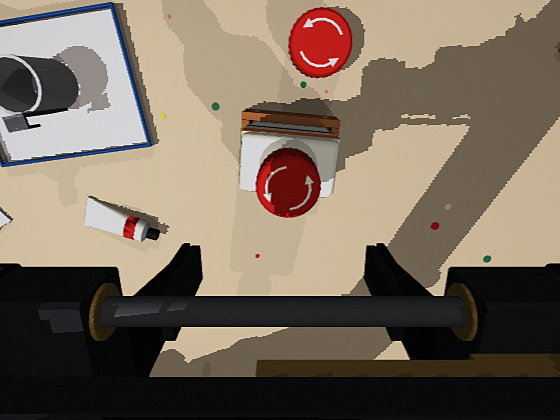

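View pics/w6c.png

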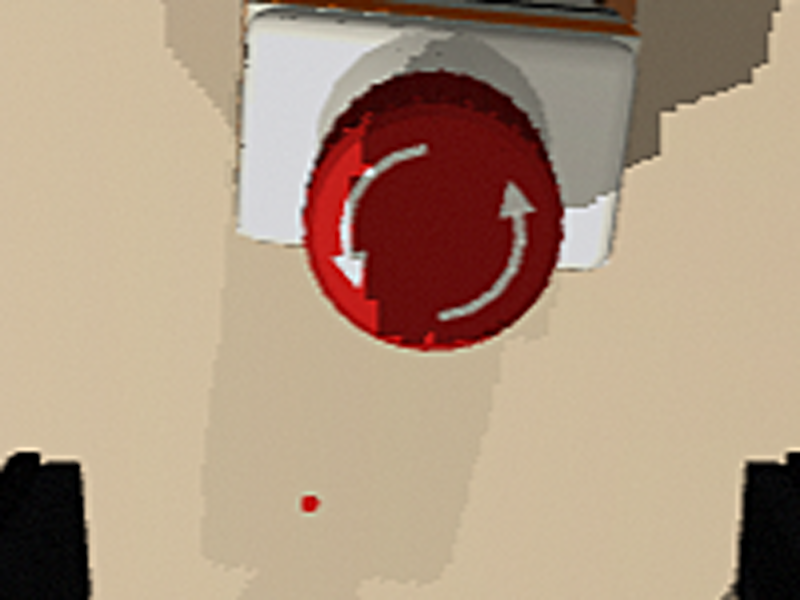

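```bash
python3 - <<'E'
from fit import *
v=np.load('w6.npy');s=dict(position=v[:3],tool_rot=v[3:])
w=lambda c:cp(c,(180,130),4)
for c in [(434,227),(434,232)]: print("cap top",onz("wrist",w(c),.196,s))
print("diam",np.linalg.norm(onz("wrist",w((305,227)),.196,s)-onz("wrist",w((563,227)),.196,s)))
print(tri([("wrist",w((434,229)),s),("scene",cp((223,66),*C2),None),("side",cp((517,80),*C4),None)]))
a,b=onz("wrist",w((245,8)),.045,s),onz("wrist",w((636,37)),.045,s);d=b-a;print("caddy/bottle edge",np.linalg.norm(d),np.arctan2(d[1],d[0])+np.pi/2)
E
```

```text
cap top [ 0.47031805 -0.32663022  0.196     ]
cap top [ 0.46935687 -0.32663314  0.196     ]
diam 0.04741518420987181
[ 0.46895674 -0.32651259  0.19249287]
caddy/bottle edge 0.11171266843031662 -0.07363917945331155
```

The cap on the bottle measures 47 mm across (expected 48), centred at (0.4698, -0.3266). I centre over it and descend.

```bash
python3 -m inch '18 -2 0 -0.014 0.036 0 100; 0 0 0 0 0 0 100'; python3 -c "
from h import *
delta([.4698,-.3266,.163],.0)"
```

```text
time: 13.25
position: [0.4703, -0.3208, 0.2727]
tool_rot: [-3.139, -0.009, 0.003]
ft_force: [-0.1, 0.7, -0.8]
grip_width: 1.002
t 13.25 pos [ 0.4703 -0.3208  0.2727] toolx yaw 0.006 F [-0.1  0.7 -0.8] g 1.002
shift mm [ -0.3   6.  109.7]
turn [-0.0024  0.0018  0.0058]
```

```bash
python3 -m inch '0 4 15 0 0 0 100; 0 2 15 0 0 0 100; 0 0 15 0 0 0 100; 0 0 10 0 0 0 100; 0 0 0 0 0 0 100'; python3 -c "
from h import *
delta([.4698,-.3266,.163],.0)
s=snap('wrist','w7')
np.save('w7.npy',np.r_[s['position'],s['tool_rot']])"
```

```text
time: 13.75
position: [0.4667, -0.3266, 0.2102]
tool_rot: [-3.136, -0.015, 0.014]
ft_force: [0.3, -0.0, 1.0]
grip_width: 0.999
t 13.75 pos [ 0.4667 -0.3266  0.2102] toolx yaw 0.01 F [ 0.3 -0.   1. ] g 0.999
shift mm [ 3.5  0.2 47.2]
turn [-0.0055  0.0092  0.0095]
```

View pics/w7.png

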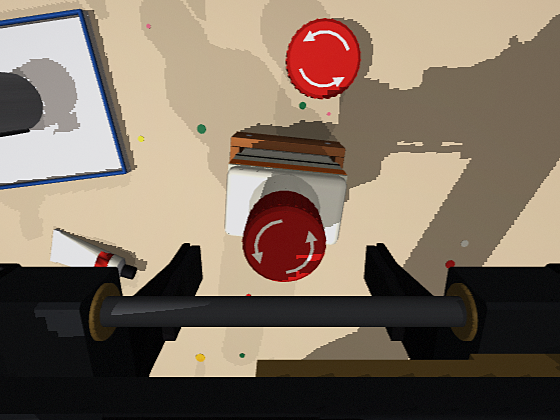

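```bash
python3 - <<'E'
from fit import *
v=np.load('w7.npy');s=dict(position=v[:3],tool_rot=v[3:])
print("cap top",onz("wrist",(285,242),.196,s))
E
python3 -m inch '3.5 0 12 -0.005 0.009 0 100; 0 0 12 0 0 0 100; 0 0 12 0 0 0 100; 0 0 6 0 0 0 100; 0 0 0 0 0 0 100'; python3 -c "
from h import *
delta([.4698,-.3266,.163],.0)"
```

```text
cap top [ 0.47182834 -0.32704081  0.196     ]
time: 14.3
position: [0.471, -0.3278, 0.1683]
tool_rot: [3.14, 0.015, 0.004]
ft_force: [0.1, -1.5, 1.1]
grip_width: 1.001
t 14.3 pos [ 0.471  -0.3278  0.1683] toolx yaw 0.009 F [ 0.1 -1.5  1.1] g 1.001
shift mm [-1.2 -1.2  5.2]
turn [ 0.0018 -0.0024  0.0094]
```

```bash
python3 -m inch '-0.5 -1 6 0 -0.002 0 100; 0 0 0 0 0 0 80; 0 0 0 0 0 0 50; 0 0 0 0 0 0 45; 0 0 0 0 0 0 45; 0 0 0 0 0 0 45; 0 0 0 0 0 0 45; 0 0 0 0 0 0 45' 45; python3 -c "
from h import *
delta([.4705,-.327,.163],.0)
snap('side','s8');crop('pics/s8.png',300,80,140,140,4.2,'pics/s8c.png')"
```

```text
time: 15.1
position: [0.4715, -0.3274, 0.1636]
tool_rot: [3.138, 0.015, 0.004]
ft_force: [0.2, -0.4, 0.1]
grip_width: 0.544
t 15.1 pos [ 0.4715 -0.3274  0.1636] toolx yaw 0.009 F [ 0.2 -0.4  0.1] g 0.544
shift mm [-1.  -0.4  0.6]
turn [ 0.0036 -0.0027  0.0093]
```

View pics/s8c.png

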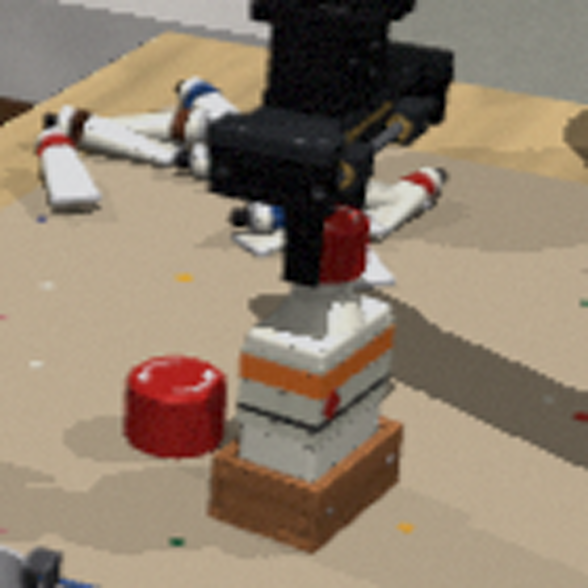

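The cap is gripped at 47.3 mm. I start pressing and see how force relates to shift.

```bash
python3 -m inch '0 0 4 0 0 0 45; 0 0 4 0 0 0 45' 55; python3 -m inch '0 0 6 0 0 0 45; 0 0 6 0 0 0 45'
```

```text
time: 15.35
position: [0.4721, -0.3277, 0.1583]
tool_rot: [3.137, 0.015, 0.007]
ft_force: [-2.3, 1.9, 10.2]
grip_width: 0.546
time: 15.55
position: [0.4753, -0.3284, 0.1558]
tool_rot: [3.132, 0.015, 0.017]
ft_force: [-7.5, 6.6, 39.0]
grip_width: 0.545
```

```bash
python3 -m inch '-3 0 3.5 0 -0.01 -0.1 45; -1 0 3.5 0 0 -0.12 45' 60; python3 -c "
from h import *
delta([.4712,-.327,.156],.0)"
```

```text
time: 15.75
position: [0.4745, -0.3276, 0.1563]
tool_rot: [3.106, 0.37, 0.009]
ft_force: [-3.3, 4.2, 12.2]
grip_width: 0.546
t 15.75 pos [ 0.4745 -0.3276  0.1563] toolx yaw 0.237 F [-3.3  4.2 12.2] g 0.546
shift mm [-3.  -1.4  0.3]
turn [ 0.0139 -0.0059  0.2368]
```

```bash
python3 -m inch '-1.5 -0.5 4 0 -0.004 -0.12 45; -1 0 4 0 0 -0.12 45;-1 0 4 0 0 -0.12 45'; python3 -c "
from h import *
delta([.4712,-.327,.156],.0)
s=get_state();print(s['torque'],s['joint_positions'].round(2))
snap('scene','sc9');crop('pics/sc9.png',180,60,120,130,4.5,'pics/sc9c.png')"
```

```text
time: 16.05
position: [0.475, -0.3269, 0.156]
tool_rot: [2.976, 0.941, 0.008]
ft_force: [-5.1, 5.2, 20.3]
grip_width: 0.541
t 16.05 pos [ 0.475  -0.3269  0.156 ] toolx yaw 0.612 F [-5.1  5.2 20.3] g 0.541
shift mm [-3.1 -2.1 -0.1]
turn [ 0.0205 -0.0055  0.6125]
[ 1.257619    1.29567326 -0.18486206] [ 0.88  0.22 -0.38  1.73  0.09  1.19 -0.48]
```

View pics/sc9c.png

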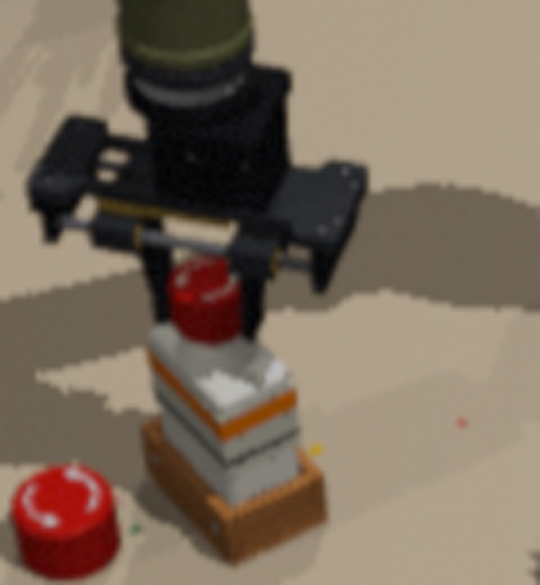

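```bash
python3 -m inch '-1 -1 4 0 0 -0.12 45; -1 -0.5 4 0 0 -0.12 45;-1 0 4 0 0 -0.12 45; -1 0 4 0 0 -0.1 45'; python3 -c "
from h import *
delta([.4712,-.327,.156],.0)
s=get_state();print(s['torque'])
snap('scene','sc10');crop('pics/sc10.png',180,60,120,130,4.5,'pics/sc10c.png')"
```

```text
time: 16.5
position: [0.4761, -0.3266, 0.1565]
tool_rot: [2.655, 1.622, 0.008]
ft_force: [-5.4, 5.8, 19.9]
grip_width: 0.547
t 16.5 pos [ 0.4761 -0.3266  0.1565] toolx yaw 1.097 F [-5.4  5.8 19.9] g 0.547
shift mm [-2.6 -4.2  0.4]
turn [ 0.0315 -0.0057  1.0968]
[ 1.32711953  1.3876458  -0.13252497]
```

View pics/sc10c.png

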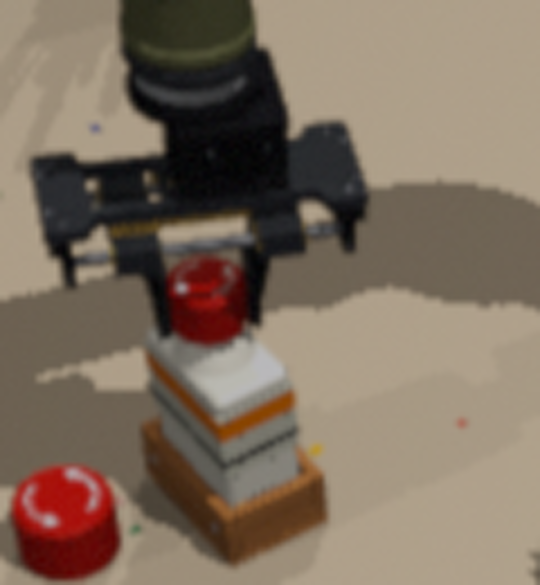

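Turned about 62°, and the cap followed. I relax the press, level the tool, then lift gently while watching the force.

```bash
python3 -m inch '0 0 -3 0 0 0 45; 0 0 -3 0 0 0 45; 0 0 0 0 0 0 45'; python3 -c "
from h import *
delta([.4712,-.327,.163],1.097)"
```

```text
time: 16.85
position: [0.4766, -0.326, 0.1666]
tool_rot: [2.648, 1.628, 0.009]
ft_force: [-1.8, -0.0, -0.0]
grip_width: 0.542
t 16.85 pos [ 0.4766 -0.326   0.1666] toolx yaw 1.102 F [-1.8 -0.  -0. ] g 0.542
shift mm [-3.2 -4.5  3.5]
turn [0.0308 0.0122 0.0055]
```

```bash
python3 -m inch '-1 -1 -6 0 0 0 45; 0 0 -6 0.01 0 0 45; 0 0 -6 0.01 0 0 45;0 0 0 0 0 0 45'; python3 -c "
from h import *
delta([.4712,-.327,.225],1.097)"
```

```text
time: 17.25
position: [0.4737, -0.3261, 0.184]
tool_rot: [2.667, 1.638, -0.011]
ft_force: [-0.1, 0.3, 0.4]
grip_width: 0.543
t 17.25 pos [ 0.4737 -0.3261  0.184 ] toolx yaw 1.101 F [-0.1  0.3  0.4] g 0.543
shift mm [ -2.4  -1.6 -41. ]
turn [0.0064 0.0119 0.0045]
```

```bash
python3 -m inch '0 0 -10 0 0 0 45; 0 0 -10 0 0 0 45; 0 0 -10 0 0 0 45; 0 0 -10 0 0 0 45; -2 -1.5 -4 0.006 0.011 0 45; 0 0 0 0 0 0 45'; python3 -c "
from h import *
delta([.4712,-.327,.23],1.097)
for n in ('scene','side','wrist'):
  s=snap(n,n+'11')
np.save('w11.npy',np.r_[s['position'],s['tool_rot']])
crop('pics/scene11.png',180,50,120,130,4.5,'pics/sc11c.png')
crop('pics/side11.png',310,70,130,140,4.2,'pics/s11c.png')"
```

```text
time: 17.85
position: [0.4726, -0.3271, 0.2332]
tool_rot: [2.674, 1.643, 0.002]
ft_force: [0.0, 0.3, -1.0]
grip_width: 0.542
t 17.85 pos [ 0.4726 -0.3271  0.2332] toolx yaw 1.102 F [ 0.   0.3 -1. ] g 0.542
shift mm [-0.5 -1.3  3.2]
turn [0.0032 0.0002 0.0051]
```

View pics/sc11c.png

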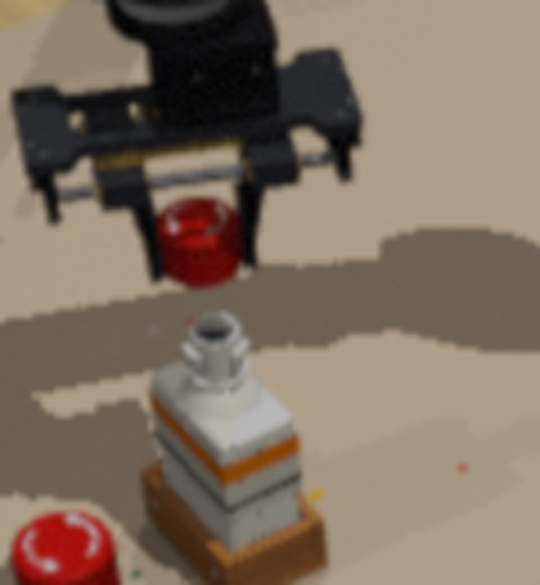

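View pics/s11c.png

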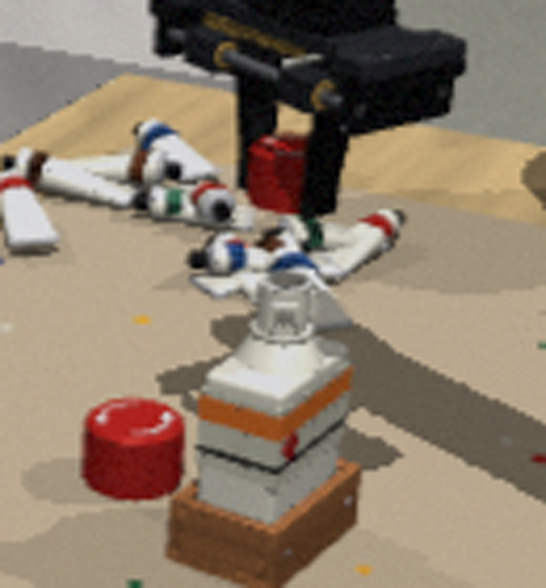

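View pics/wrist11.png

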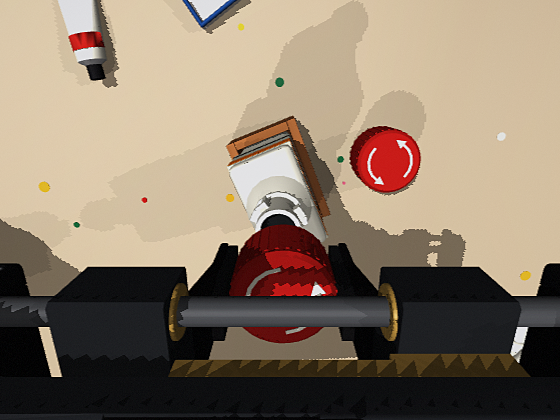

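All three views show the cap off and held level, and the bottle standing in its holder with its mouth open. I check the cap's centring over the mouth.

```bash
python3 - <<'E'
from fit import *
S=((180,50),4.5);D=((310,70),4.2)
print("mouth",onz("scene",cp((217,325),*S),.182),onz("side",cp((287,280),*D),.182),tri([("scene",cp((217,325),*S),None),("side",cp((287,280),*D),None)]))
v=np.load('w11.npy');s=dict(position=v[:3],tool_rot=v[3:])
# cap top: ellipse centres
print("cap top tri",tri([("scene",cp((201,218),*S),None),("wrist",(285,299),s)]))
print("cap wrist z.266",onz("wrist",(285,299),.266,s), onz("scene",cp((201,218),*S),.266))
E
```

```text
mouth [ 0.46558312 -0.32962512  0.182     ] [ 0.46712537 -0.32667718  0.182     ] [ 0.46691318 -0.32763688  0.18260451]
cap top tri [ 0.47378425 -0.32388286  0.26937329]
cap wrist z.266 [ 0.47345909 -0.326537    0.266     ] [ 0.4707205  -0.32703281  0.266     ]
```

```bash
python3 -m inch '-2 -4 0 0.003 0 0 45; 0 0 0 0 0 0 45; 0 0 0 0 0 0 45; 0 0 0 0 0 0 45'; python3 -c "
from h import *
delta([.467,-.3272,.233],1.1)
s=snap('scene','sc12');snap('side','s12')"
```

```text
time: 18.4
position: [0.4669, -0.3253, 0.2302]
tool_rot: [-2.671, -1.644, 0.003]
ft_force: [-0.2, 0.9, -0.7]
grip_width: 0.542
t 18.4 pos [ 0.4669 -0.3253  0.2302] toolx yaw 1.103 F [-0.2  0.9 -0.7] g 0.542
shift mm [-1.7  1.  -2.8]
turn [-0.0049 -0.001   0.0035]
```

View pics/sc12.png

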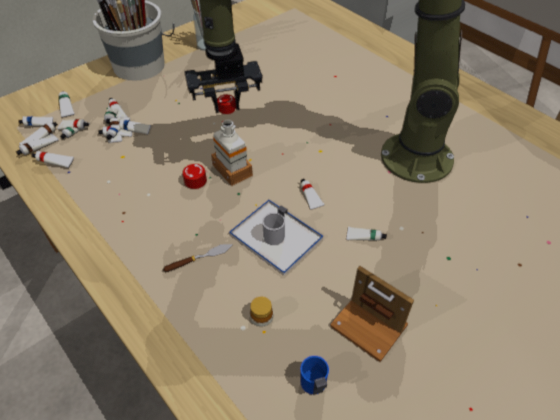

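View pics/s12.png

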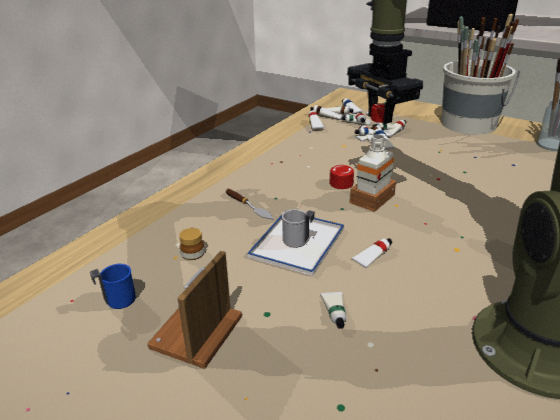

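Both views agree. The cup is upright in the tray at (274,229) in the scene view and (294,228) in the side view. The cap is held above the open mouth at (227,104) in the scene view, and the tubes, jar and knife haven't moved. I hand the job in.

```bash
python3 -c "
from bench import job
print(job.close_job())"
```

```text
the job is handed in; nothing more can be done
None
```

The cup and bottle jobs are both done, and I handed in at about 18.5 s of the 64 s allowed.

- **Cup:** I lifted the steel cup off its peg, stood it upright in the white tray and let go of it. The last scene and side pictures show it standing there.
- **Bottle:** I pressed the smaller red cap to the bottom, turned it about 62° anticlockwise and lifted it off. The bottle is still standing in its holder.
- **Cap at hand-in:** it is gripped level (within about 0.005 rad), about 48 mm above the open mouth. It is centred to roughly 2 mm; before my last correction it was about 5 mm off.
- **Bystanders:** the tubes, jar and knife look unmoved in both pictures.

**Disagreements:**
- The press briefly reached about 39 N on the wrist when the liner bottomed out, so I turned the cap at 12–20 N.
- The bottle leaned slightly within its play during the turn; nothing else moved.
- The cameras placed the mouth and the cap 2–3 mm apart from one another.
- The force reading did not show the cup touching down. I took it as standing because the tool stopped sinking at the expected height.

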